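# Draw the entrance plate from the birdhouse and hold it up for inspection

## Task

Lift the birdhouse roof by its knob and swing it right back past upright so that it stays open by itself; then draw the entrance plate, the thin wooden panel with a hole that stands just behind the front board, straight up out of its groove. Without dropping it or setting it down, hold it upright over the middle of the shallow grey tray, its lower edge at least 12 cm above the tray and its broad face square to the far edge of the table so that I can inspect the hole from there. Finish while still holding it there, motionless in the gripper, with the roof left open and the clamp, gauge and tea light holder left where they are.

Things in the scene. Friction and masses are not known exactly. Their poses are not given: they have to be found in the camera images.
- house: Pine birdhouse fixed by its foot board (175 x 165 x 12 mm). Origin: underside centre; front with round entrance looks to its -x, hinge along its y. Box 130 (x) by 128 (y), 12 mm boards. Front board's outer face at x -65, its top 127 mm up; side boards (inner faces y +-52) rise from 157 mm up at front to 185 at back. Inner floor 24 mm up. Empty inside but for the plate and its groove.
- roof (a joint): Roof angle about its hinge, rad: 0 shut, grows as the front edge is lifted, 2.05 at the stop. Board 163 mm from hinge to front edge, 168 wide, 12 thick, about 0.18 kg, sloping 12 degrees down to the front when shut: vertical at 1.78; let go below that it falls shut, above that it falls back on the stop and stays.
- roof_knob (a point): Centre of the head of the turned wooden knob on the roof, mid-width, 29 mm from the front edge; turns with the roof. Head round, 27 mm across, 9 to 28 mm off the roof's upper face, on a 16 mm stem; this point 18 mm off the face, 138 mm from the hinge line, 3 mm above hinge height when shut. Pinched along the hinge direction, it pivots between the pads as the roof swings.
- roof_hinge (a point): Middle of the roof's hinge line, at the top of the back board (house x +65 mm, 185 mm above the table); the hinge line runs along the house's y. Its axes are the house's.
- hole_plate: Entrance plate: plywood 9 mm thick (its x), 98 wide (y), 131 tall (z), about 80 g, 28 mm hole 66 mm above its lower edge. Origin: middle of lower edge. Starts on the house floor, axes along the house's, in an 11.5 mm groove at house x -47 between front board and 8 mm corner battens (y beyond +-44), under the roof. Its top 28 mm stands above the front board: grip it there across its thickness.
- plate_top (a point): Middle of the top edge of the entrance plate, 131 mm above its origin.
- tray: Shallow grey plastic crumb tray fixed to the table, 200 mm (x) by 260 mm (y), rim 16 mm high, floor 4 mm thick. Origin: centre of its underside. It always lies square to the table: its x axis points straight away from the robot, at right angles to the table's far edge.
- clamp: Orange plastic spring clamp lying flat, about 135 x 60 x 24 mm. Leave alone. Origin: underside at its pivot.
- gauge: Flat stainless steel pinking gauge, 150 x 35 x 3 mm with a toothed edge, lying flat. Leave alone. Origin: centre of the underside.
- tealight_holder: Round white ceramic tea light holder, 84 mm across, 44 mm high. Leave alone. Origin: centre of the underside.

How it is judged (in metres and radians):
On the way, in this order (a step that is already met when the one before it is completed fails the run):
1. the roof has been swung back past upright and rests open, with the plate still in its groove (value of joint roof above 1.9 rad and z of hole_plate in the frame of house below 0.035 m and contact force between house and the fingers below 0.1 N), for 0.2 s.
2. the plate has been drawn up clear of the front board in the gripper, with the roof still open (value of joint roof above 1.9 rad and z of hole_plate in the frame of house above 0.13 m and contact force between hole_plate and the fingers above 1 N), for 0.1 s.
At the end, for the whole second after the job is handed in: Gripper holds the plate still, upright within 11 degrees, lower edge over 115 mm above the table, within 60 mm of the tray's centre seen from above, broad face (either) square to the far edge within 14 degrees, touching neither house nor tray; roof open (joint above 1.9) (contact force between hole_plate and the fingers above 1 N and height (world z) of hole_plate above 0.115 m and angle between hole_plate's own z axis and vertical below 0.2 rad and height (world z) of plate_top above 0.23 m and horizontal distance between hole_plate and tray below 0.06 m and angle between the x axis of hole_plate and the x axis of tray, either way round below 0.25 rad and linear speed of hole_plate below 0.03 m/s and contact force between hole_plate and house below 0.1 N and contact force between hole_plate and tray below 0.1 N and value of joint roof above 1.9 rad); the arm keeps its last pose, push and grip.
It fails at once if the plate was dropped or put down (height (world z) of hole_plate below 0.015 m).
It fails at once if the clamp, gauge or tea light holder was disturbed (distance of any of clamp, gauge, tealight_holder from where it was at the start of the episode above 0.02 m).
It also fails if it takes over 61 s, if anything falls off the work surface, if the arm or the gripper's body presses on something with over 40 N, if the wrist force passes 120 N, or if a joint passes its speed limit or range.

## Robot

A 6-joint arm with a two-finger parallel gripper is mounted at the origin on the work surface. World frame = base frame: x ahead of the robot, y to its left, z up, the work surface at z = 0. Lengths are in mm, angles in rad, forces in N, time in s.
With the tool pointing down it reaches from about 400 to 825 mm from the base axis. Payload 7 kg.
Tool frame: the origin (TCP) lies between the finger pads; the fingertips stand 8 mm ahead of it and the grasp point (between the pads) lies 11 mm behind it; z points along the fingers, x is the direction in which the jaws open and shut, and the axes are right-handed (so a half turn about z gives the same grasp; the last joint's range is limited). The gripper opens to 88 mm and grips with 3 to 60 N. Pads are 19 mm wide; open, the fingers measure 130 mm over their backs; the gripper's body (78 mm by 193 mm) begins 47 mm behind the grasp point.
Start: joints at [1.535, 0.359, 0.012, 0, -1.224, -0.288], TCP at [214.774, 639.896, 234.561] pointing down, gripper open.
Joint ranges: [-3.07, 3.07], [-1.43, 2.12], [-1.02, 1.25], [-3.03, 1.67], [-3.05, -0], [-3.03, 3.03]. Speed limits (rad/s): [2.39, 2.39, 3.01, 3.14, 3.14, 3.14].

## Interface

Orientations are given as a rotation vector (axis times angle).
In Python, from rig import arm, viewer, workorder gives the robot as it stands.
- The arm moves only by the shell command python3 -m crank 'ROWS' [FORCE]. ROWS is JSON, a list of rows, each a list of 5 numbers: the opening, from -1 (shut) to 1 (fully open), then the shift along the tool's x, y, z in mm, then the turn about the tool's z in rad. A call has 1 to 10 rows; each row shifts and turns the commanded pose from where the row before left it, along the tool's axes as they then stand; what a row does not reach is not made up. A row lasts 1/8 s, in which the tool goes at most 62.5 mm and 10.7 degrees, less where a joint would pass 70% of its speed; a pose out of reach is approached as far as the arm can. A call is refused whole if a number of a shift passes 62.5 or a number of a turn 0.188, either way. A call with a gripper value outside its range is refused whole. The fingers move at their own pace and stop on an object; FORCE is the grip in N (left out, the last holds). Time passes only in rows, so rows that do not move let the fingers close. It gives the time, the measured TCP pose, the force and the opening at its end, in the units of the state.
- arm.state(): the state, without advancing time (a new reading comes with each control period).
- viewer.snapshot(name): name is "scene" or "top" or "wrist"; returns the picture (480x640x3 uint8, blue, green, red); there is no depth.
- viewer.camera_info(name): a dict with "fx", "fy", "cx", "cy" (pixels), "dist" ([k1, k2, p1, p2, k3] as OpenCV has them; the pictures are not rectified), "R" (3x3) and "t" (3): a world point X has camera coordinates R X + t; the wrist camera has in their place "tool_from_camera" (4x4, takes a point from camera to tool coordinates, whose origin is the TCP and whose axes are the tool frame's). Camera axes: x right, y down, z forward; pixel columns grow to the right and rows downward; lengths in mm; the calibration is good to about 2 mm. A picture is of the moment at which its call begins: read the wrist's pose just before it. camera_info takes no time and is no camera call.
- workorder.finish_job(): hands the job in, once; it reports no verdict.
The state is a dict: "clock": time; "qpos": joint angles; "dq": joint speeds; "effort": joint torques, N m; "tcp_pos": TCP position; "tool_rot": TCP orientation; "wrist_force": force on the tool from outside, world axes, zero at the start; "moment": the same for the moment, N m; "finger_gap": opening from 0.0 (shut) to 1.0 (fully open).
Only numpy, scipy, OpenCV 4.12 (cv2) and the standard library are available. Lean on these libraries where they do the work, as an engineer would, in place of code of your own. Each camera call takes 0.05 s, during which the arm holds its last target. There are 200 camera calls.

## Working session

There is one attempt and no reset: what is moved stays moved. The work goes in short steps, Python scripts to look and compute and a shell command to move; the robot and the scene stay as the last step left them, time stands still between calls to the robot, and variables do not carry over. Pictures are saved under pics/ and viewed, about 8 in all and at most 12, crops included, and the job is handed in when it is done.

```bash
mkdir -p pics; ls
python3 - <<'E'
from rig import arm, viewer
import cv2,numpy as np
print(arm.state())
for n in ("scene","top"):
    im=viewer.snapshot(n); cv2.imwrite(f"pics/{n}0.png",im); print(n,viewer.camera_info(n))
print(viewer.camera_info("wrist"))
E
```

```text
pics
{'clock': 0.0, 'qpos': array([ 1.53512451e+00,  3.59383621e-01,  1.10544173e-02, -3.34981492e-04,
       -1.22407914e+00, -2.88076756e-01]), 'dq': array([ 0.00058015,  0.00070317, -0.00128862, -0.00118575,  0.00105969,
        0.00016387]), 'effort': array([-3.04603818e-04, -5.82714272e+01,  2.93052453e+01,  6.99722573e+00,
        6.85457155e-03, -1.72159080e-04]), 'tcp_pos': array([214.62627912, 639.47317176, 233.62557675]), 'tool_rot': array([ 1.83350698e+00, -2.54952688e+00,  1.69794906e-03]), 'wrist_force': array([ 0.09908141, -0.20455785,  0.01293569]), 'moment': array([ 0.02385345, -0.03103046,  0.00771601]), 'finger_gap': 1.000011214187738}
scene {'fx': 441.4980916032121, 'fy': 441.4980916032121, 'cx': 318.17086975217956, 'cy': 248.1654228931581, 'dist': array([-0.09992973,  0.        ,  0.        ,  0.        ,  0.        ]), 'R': array([[ 0.56509668,  0.82498127,  0.00846442],
       [ 0.48223076, -0.32195971, -0.81473642],
       [-0.66941709,  0.46448665, -0.57976971]]), 't': array([-396.3526939 , -184.40810186, 1367.49010044])}
top {'fx': 488.28819042108813, 'fy': 4
[... 208 characters left out ...]
     [-0.99236714,  0.01530129, -0.12236558],
       [ 0.12227882, -0.00648618, -0.99247459]]), 't': array([  37.60919578,  627.85170223, 1294.41985895])}
{'fx': 410.4739064843694, 'fy': 410.4739064843694, 'cx': 326.7503865475914, 'cy': 241.96851882208122, 'dist': array([-0.04866718,  0.        ,  0.        ,  0.        ,  0.        ]), 'tool_from_camera': array([[ 9.99999854e-01,  4.75073065e-04, -2.56493686e-04,
        -1.00698856e+00],
       [-3.94162651e-04,  9.67079624e-01,  2.54473663e-01,
        -6.72737399e+01],
       [ 3.68943401e-04, -2.54473525e-01,  9.67079670e-01,
        -1.49969711e+02],
       [ 0.00000000e+00,  0.00000000e+00,  0.00000000e+00,
         1.00000000e+00]])}
```

View pics/scene0.png

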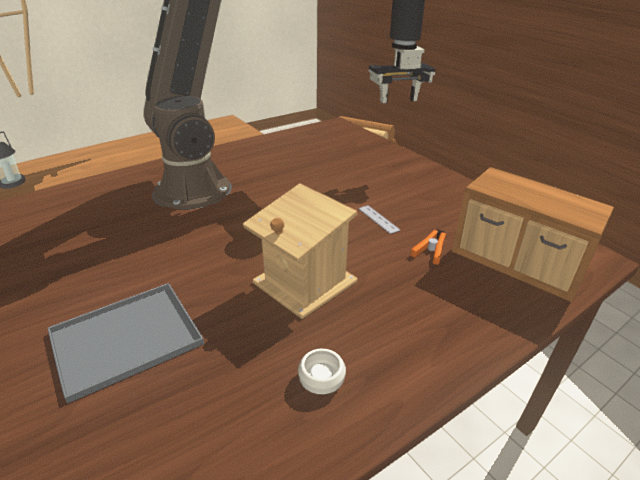

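View pics/top0.png

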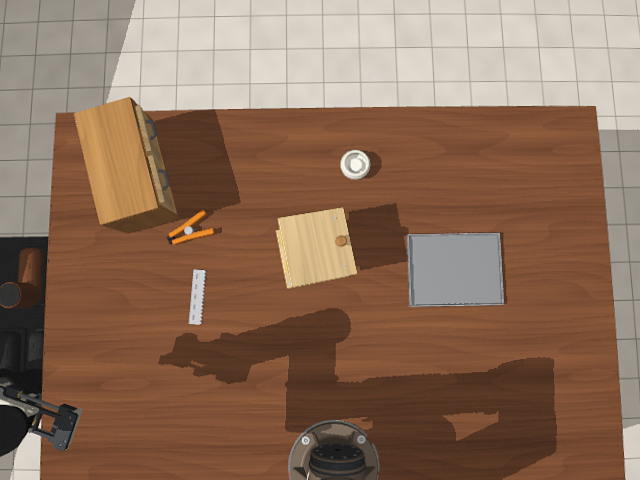

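The scene view shows the shut roof with its knob near (277,225), and the tray on the left. In the top view the knob is at (341,241), the tray's centre is near (456,270), and the roof's front edge runs from (345,208) to (357,273), so the house front faces world -y.

```bash
cat > h.py <<'E'
import numpy as np, cv2
from rig import arm, viewer
from scipy.spatial.transform import Rotation as Ro
def cam(n, st=None):
    c=viewer.camera_info(n); K=np.array([[c['fx'],0,c['cx']],[0,c['fy'],c['cy']],[0,0,1.]])
    if n=='wrist':
        T=np.array(c['tool_from_camera']); Rt=Ro.from_rotvec(st['tool_rot']).as_matrix()
        Rwc=Rt@T[:3,:3]; o=Rt@T[:3,3]+st['tcp_pos']
    else: Rwc=c['R'].T; o=-c['R'].T@c['t']
    return K,np.array(c['dist']),Rwc,o
def ray(n,uv,st=None):
    K,d,R,o=cam(n,st); p=cv2.undistortPoints(np.array([[uv]],float),K,d)[0,0]
    v=R@np.array([p[0],p[1],1]); return o,v/np.linalg.norm(v)
def plane(n,uv,z,st=None):
    o,v=ray(n,uv,st); return o+v*(z-o[2])/v[2]
def tri(r):
    A=sum(np.eye(3)-np.outer(v,v) for o,v in r); b=sum((np.eye(3)-np.outer(v,v))@o for o,v in r)
    return np.linalg.solve(A,b)
def blob(m):
    c=max(cv2.findContours(m.astype(np.uint8),0,2)[0],key=cv2.contourArea); M=cv2.moments(c)
    return c,(M['m10']/M['m00'],M['m01']/M['m00'])
def yaw(st):
    x=Ro.from_rotvec(st['tool_rot']).as_matrix()[:,0]; return np.arctan2(x[1],x[0])
E
python3 - <<'E'
from h import *
def knob(im,x0,x1,y0,y1):
    s=cv2.cvtColor(im,40)[y0:y1,x0:x1]; b=im[y0:y1,x0:x1].astype(int)
    m=(b[...,2]<190)&(b[...,2]-b[...,0]>50)
    c,u=blob(m); print(cv2.contourArea(c),u[0]+x0,u[1]+y0); return (u[0]+x0,u[1]+y0)
t=cv2.imread('pics/top0.png'); s=cv2.imread('pics/scene0.png')
ut=knob(t,330,347,230,252); us=knob(s,266,288,214,240)
print('knob',tri([ray('top',ut),ray('scene',us)]), plane('top',ut,188))
# roof in top
h=cv2.cvtColor(t,40).astype(int); m=(h[...,2]>150)&(h[...,1]>60)&(h[...,0]<30); m[:195]=0;m[300:]=0;m[:,:260]=0;m[:,:][:,370:]=0
m=cv2.morphologyEx(m.astype(np.uint8),3,np.ones((5,5)))
c,u=blob(m); a=cv2.approxPolyDP(c,3,True)[:,0]
for p in a: print(p,plane('top',p,163)[:2].round(1),plane('top',p,197)[:2].round(1))
# front edge line fit: rightmost mask pixel per row
pts=[]
for y in range(214,268):
    xs=np.where(m[y,340:365])[0]
    if len(xs): pts.append(plane('top',(340+xs.max()+.5,y),163)[:2])
pts=np.array(pts,np.float32); vx,vy,x0,y0=cv2.fitLine(pts,cv2.DIST_HUBER,0,.01,.01).ravel()
print('front edge dir deg',np.degrees(np.arctan2(vy,vx)),x0,y0)
# tray
b=t.astype(int); g=(abs(b[...,0]-b[...,2])<25)&(b.sum(2)>270)&(b.sum(2)<520); g[:215]=0;g[320:]=0;g[:,:395]=0;g[:,520:]=0
c,u=blob(g); r=cv2.minAreaRect(c); print('tray',r, plane('top',u,10), plane('top',r[0],10))
E
```

```text
99.0 340.7912457912458 240.53030303030303
207.0 275.56602254428344 228.8502415458937
knob [588.6714032  -24.10923013 177.86084671] [588.04114384 -22.79049036 188.        ]
[342 207] [674.5 -28.9] [668.6 -27. ]
[277 219] [646.8 133.1] [641.6 130.3]
[279 229] [621.7 128.2] [617.3 125.6]
[275 231] [616.9 138.2] [612.6 135.3]
[287 288] [476.3 109.6] [476.  107.6]
[356 273] [510.1 -59.6] [508.8 -56.9]
front edge dir deg 10.568199 597.07214 -45.18071
tray ((454.9686279296875, 269.1171875), (72.52326202392578, 95.42007446289062), 89.04515838623047) [ 522.3067841  -346.65496779   10.        ] [ 521.83033147 -347.42989628   10.        ]
```

```bash
python3 -m crank '[[1,0,0,-20,0.178],[1,0,0,-20,0.178],[1,0,0,-20,0.178],[1,0,0,-20,0.177],[1,0,0,-10,0.176],[1,0,0,-10,0.176]]' 30
python3 -m crank '[[1,-10,-30,0,0],[1,-17,-50,0,0],[1,-17,-50,0,0],[1,-17,-50,0,0],[1,-17,-50,0,0],[1,-17,-50,0,0],[1,-17,-50,0,0],[1,-17,-50,0,0],[1,-17,-50,0,0],[1,-17,-50,0,0]]'
python3 -c "
from h import *
s=arm.state();print(s['clock'],s['tcp_pos'],np.degrees(yaw(s)),s['qpos'])"
```

```text
clock: 0.85
tcp_pos: [214.6, 639.7, 334.5]
tool_rot: [0.279, -3.129, 0.001]
wrist_force: [-0.4, 0.2, -0.7]
finger_gap: 1.001
clock: 2.1
tcp_pos: [463.2, 196.2, 334.5]
tool_rot: [0.289, -3.128, -0.0]
wrist_force: [-0.2, 0.4, -0.7]
finger_gap: 1.001
2.1 [463.22058775 196.15010081 334.48742512] -169.44356524748636 [ 7.91640735e-01  1.90337784e-02 -1.88974805e-01 -1.26425017e-04
 -1.36277206e+00 -6.07370085e-01]
```

```bash
python3 -m crank '[[1,-17,-45,0,0],[1,-17,-45,0,0],[1,-17,-45,0,0],[1,-14,-35,0,0],[1,-8,-20,0,0],[1,0,0,0,0],[1,0,0,0,0]]'
python3 - <<'E'
from h import *
s=arm.state(); im=viewer.snapshot('wrist'); cv2.imwrite('pics/w1.png',im)
print(s['clock'],s['tcp_pos'],np.degrees(yaw(s)),s['qpos'].round(3))
np.save('w1.npy',np.r_[s['tcp_pos'],s['tool_rot']])
E
```

```text
clock: 2.98
tcp_pos: [569.0, 24.7, 334.3]
tool_rot: [0.288, -3.128, -0.0]
wrist_force: [0.5, 1.2, 0.2]
finger_gap: 0.999
2.975 [569.03793985  24.65064277 334.27006593] -169.46671345404488 [ 0.387  0.136 -0.06  -0.    -1.375 -0.203]
```

View pics/w1.png

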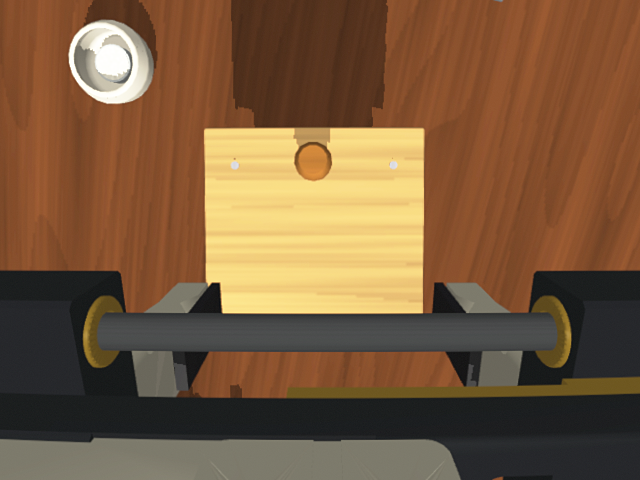

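The wrist view shows the knob at (313,161). The roof's front edge is on row 128 from column 205 to 424, nearly parallel to the jaws, so the yaw looks right.

Run:
```python
from h import *
w=np.load('w1.npy'); s=dict(tcp_pos=w[:3],tool_rot=w[3:]); im=cv2.imread('pics/w1.png').astype(int)
r=im[140:185,290:336]; c,u=blob((r[...,0]<75)&(r[...,2]>120)); u=(u[0]+290,u[1]+140); print(cv2.contourArea(c),u)
r=(im.sum(2)>450)
k=plane('wrist',u,190,s); print('knob',k)
pts=[]
for x in list(range(215,290))+list(range(335,415)):
    y=np.where(r[110:150,x])[0]
    if len(y): pts.append(plane('wrist',(x,110+y.min()),163,s)[:2])
pts=np.array(pts,np.float32); vx,vy,x0,y0=cv2.fitLine(pts,cv2.DIST_HUBER,0,.01,.01).ravel(); print('edge',np.degrees(np.arctan2(vy,vx)),x0,y0)
R=Ro.from_rotvec(w[3:]).as_matrix()
print('wrist corner',plane('wrist',(205,128),163,s),plane('wrist',(424,128),163,s))
print('tool delta', R.T@(np.array([k[0],k[1],184])-w[:3]))
print('tri',tri([ray('wrist',u,s),ray('top',(340.8,240.5))]))
```

```text
950.5 (312.94073294757146, 162.20603191302823)
knob [586.94380563 -20.4497985  190.        ]
edge 10.580199 575.56354 -46.872032
wrist corner [672.71138131 -29.055253   163.        ] [509.19793725 -59.39035258 163.        ]
tool delta [ -9.44820574 -47.63536747 150.25766444]
tri [586.4073239  -21.74504526 206.31530713]
```

```bash
python3 -m crank '[[1,-5,-25,10,0],[1,-4.5,-22.5,30,0],[1,0,0,40,0],[1,0,0,30,0],[1,0,0,20,0],[1,0,0,12,0],[1,0,0,8,0],[1,0,0,0,0]]' 30
python3 -m crank '[[-1,0,0,0,0],[-1,0,0,0,0],[-1,0,0,0,0],[-1,0,0,0,0],[-1,0,0,0,0],[-1,0,0,0,0]]' 30
```

```text
clock: 4.03
tcp_pos: [587.4, -20.3, 184.6]
tool_rot: [0.289, -3.128, 0.0]
wrist_force: [0.5, 0.3, -0.4]
finger_gap: 0.996
clock: 4.78
tcp_pos: [587.4, -20.6, 184.6]
tool_rot: [0.289, -3.128, 0.0]
wrist_force: [-0.6, 0.3, 1.5]
finger_gap: 0.377
```

```bash
python3 -m crank '[[-1,0,0,0,0],[-1,0,0,0,0],[-1,0,0,0,0]]' 30
python3 -m crank '[[-1,0,1,-13.8,0],[-1,0,2.3,-13.6,0],[-1,0,3.7,-13.3,0],[-1,0,5,-12.8,0],[-1,0,0,0,0]]' 30
```

```text
clock: 5.15
tcp_pos: [587.5, -20.6, 184.6]
tool_rot: [-0.289, 3.128, 0.0]
wrist_force: [-0.2, -0.2, -0.1]
finger_gap: 0.29
clock: 5.78
tcp_pos: [585.2, -8.3, 239.2]
tool_rot: [-0.29, 3.127, 0.0]
wrist_force: [1.7, -1.0, -1.9]
finger_gap: 0.291
```

```bash
python3 -m crank '[[-1,0,6.2,-12.3,0],[-1,0,7.5,-11.6,0],[-1,0,8.5,-10.8,0],[-1,0,9.6,-9.9,0],[-1,0,10.6,-8.9,0],[-1,0,11.4,-7.8,0],[-1,0,12.1,-6.7,0],[-1,0,12.7,-5.3,0],[-1,0,0,0,0]]' 30
python3 - <<'E'
from h import *
cv2.imwrite('pics/s2.png',viewer.snapshot('scene')[80:380,100:500])
E
```

```text
clock: 6.9
tcp_pos: [570.7, 69.3, 311.8]
tool_rot: [-0.291, 3.128, -0.0]
wrist_force: [-0.2, -2.0, 1.3]
finger_gap: 0.29
```

View pics/s2.png

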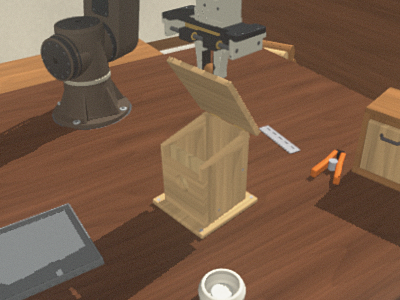

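The roof is about 70° open and the knob is still in the jaws near (212,72) of the crop. I'll carry on along the arc.

```bash
python3 -m crank '[[-1,0,13.1,-4.1,0],[-1,0,13.6,-2.8,0],[-1,0,13.7,-1.4,0],[-1,0,13.8,0,0],[-1,0,13.7,1.4,0],[-1,0,13.4,2.7,0],[-1,0,13.3,4.1,0],[-1,0,10.2,4.2,0],[-1,0,0,0,0],[-1,0,0,0,0]]' 30
```

```text
clock: 8.2
tcp_pos: [551.6, 171.6, 307.3]
tool_rot: [0.289, -3.128, -0.0]
wrist_force: [-2.4, 0.4, 2.9]
finger_gap: 0.292
```

```bash
python3 -m crank '[[1,0,0,0,0],[1,0,0,0,0],[1,0,0,0,0],[1,0,0,0,0],[1,0,0,0,0],[1,0,0,0,0]]' 30
python3 -m crank '[[1,0,3,-10,0],[1,0,3,-30,0],[1,0,0,-40,0],[1,0,0,-40,0],[1,0,0,-20,0],[1,0,0,0,0]]' 30
python3 - <<'E'
from h import *
cv2.imwrite('pics/s3.png',viewer.snapshot('scene')[80:380,100:500])
E
```

```text
clock: 8.95
tcp_pos: [551.7, 171.5, 307.3]
tool_rot: [0.289, -3.128, -0.0]
wrist_force: [-0.1, -0.1, 0.1]
finger_gap: 0.913
clock: 9.7
tcp_pos: [551.0, 177.6, 449.8]
tool_rot: [-0.288, 3.125, 0.003]
wrist_force: [0.2, 0.4, 0.2]
finger_gap: 1.0
```

View pics/s3.png

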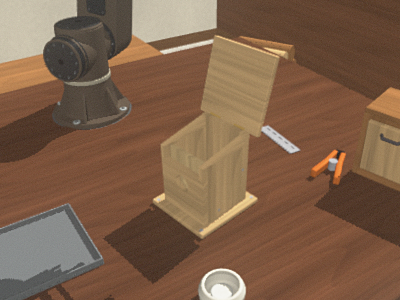

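The roof rests open by itself. Next I'll move above the plate, turn 90° and look with the wrist camera.

```bash
python3 -m crank '[[1,0,-30,0,0],[1,0,-45,0,0],[1,1,-45,0,0],[1,0,-35,0,0],[1,0,-20.7,0,0]]'
python3 -m crank '[[1,0,0,0,0.1745],[1,0,0,0,0.1745],[1,0,0,10,0.1745],[1,0,0,20,0.1745],[1,0,0,20,0.1745],[1,0,0,20,0.1745],[1,0,0,30,0.1745],[1,0,0,30,0.1745],[1,0,0,20,0.1748],[1,0,0,0,0]]'
python3 - <<'E'
from h import *
s=arm.state(); im=viewer.snapshot('wrist'); cv2.imwrite('pics/w4.png',im)
print(s['clock'],s['tcp_pos'],np.degrees(yaw(s)),s['qpos'].round(3))
np.save('w4.npy',np.r_[s['tcp_pos'],s['tool_rot']])
E
```

```text
clock: 10.38
tcp_pos: [581.6, 3.0, 446.4]
tool_rot: [0.287, -3.127, 0.0]
wrist_force: [-0.3, 0.1, 0.6]
finger_gap: 0.998
clock: 11.62
tcp_pos: [580.7, 4.6, 295.3]
tool_rot: [-2.005, -2.416, 0.005]
wrist_force: [0.4, -0.7, 0.9]
finger_gap: 1.002
11.625 [580.71625101   4.61773968 295.32814829] 100.62420796377505 [ 0.344  0.173 -0.102 -0.    -1.299 -1.729]
```

View pics/w4.png

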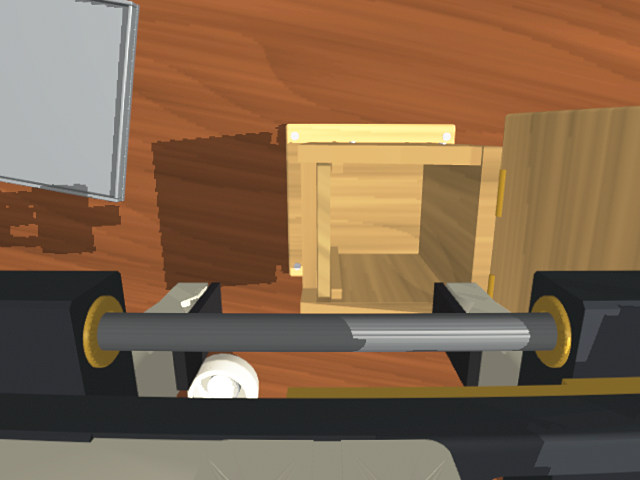

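The plate's top edge is the strip at columns 317–331, rows 164–298. The roof is at the right and the tray at the upper left.

Run:
```python
from h import *
w=np.load('w4.npy'); s=dict(tcp_pos=w[:3],tool_rot=w[3:]); R=Ro.from_rotvec(w[3:]).as_matrix()
for uv in [(317,164),(331,164),(317,298),(331,298)]:
    p=plane('wrist',uv,155,s); print(p.round(1),(R.T@(p-w[:3])).round(1))
for uv in [(302,164),(302,298)]:
    p=plane('wrist',uv,127,s); print('front',p.round(1),(R.T@(p-w[:3])).round(1))
g=cv2.cvtColor(cv2.imread('pics/w4.png'),6)
for y in (190,260): print(g[y,296:340])
```

```text
[533.6  -9.7 155. ] [ -5.4 -48.4 140.5]
[ 5.318e+02 -1.000e-01  1.550e+02] [  4.4 -48.4 140.5]
[632.1   8.2 155. ] [ -5.9  51.8 140.1]
[630.2  18.7 155. ] [  4.7  51.8 140.1]
front [537.7 -21.3 127. ] [-17.5 -46.4 168.5]
front [645.9  -2.6 127. ] [-19.1  63.4 168.1]
[165 166 165 164 164 181 187 184 183 184 183 182 183 184 184 184 183 183
 183 182 155 161 184 192 191 191 192 192 192 193 193 192 192 192 188 185
 186 185 186 185 185 186 186 186]
[175 175 174 173 173 173 179 180 179 179 178 177 176 175 176 175 174 173
 173 174 160 135 180 194 192 191 191 191 190 189 187 186 186 172 135 132
 135 137 136 137 136 138 135 122]
```

```bash
python3 -m crank '[[1,0,1.5,20,0],[1,0,0,35,0],[1,0,0,35,0],[1,0,0,30,0],[1,0,0,18,0],[1,0,0,11,0],[1,0,0,6,0],[1,0,0,0,0]]'
python3 -m crank '[[-1,0,0,0,0],[-1,0,0,0,0],[-1,0,0,0,0],[-1,0,0,0,0],[-1,0,0,0,0],[-1,0,0,0,0],[-1,0,0,0,0],[-1,0,0,0,0],[-1,0,0,0,0],[-1,0,0,0,0]]' 40
```

```text
clock: 12.68
tcp_pos: [583.5, 4.9, 142.6]
tool_rot: [2.007, 2.417, 0.0]
wrist_force: [-0.5, -0.0, 0.3]
finger_gap: 1.001
clock: 13.92
tcp_pos: [583.3, 3.9, 142.3]
tool_rot: [2.007, 2.416, -0.002]
wrist_force: [1.3, -5.2, -0.5]
finger_gap: 0.105
```

```bash
python3 -m crank '[[-1,-0.8,0,0,0],[-1,0,0,0,0],[-1,0,0,-3,0],[-1,0,0,-6,0],[-1,0,0,-8,0],[-1,0,0,-8,0],[-1,0,0,0,0]]' 40
```

```text
clock: 14.8
tcp_pos: [584.0, 4.1, 168.6]
tool_rot: [2.007, 2.415, 0.003]
wrist_force: [0.9, -3.3, -0.2]
finger_gap: 0.098
```

```bash
python3 -m crank '[[-1,-0.5,0,-8,0],[-1,0,0,-12,0],[-1,0,0,-15,0],[-1,0,0,-15,0],[-1,0,0,-15,0],[-1,0,0,-18,0],[-1,0,0,-20,0],[-1,0,0,-20,0],[-1,0,0,-20,0],[-1,0,0,-20,0]]' 40
python3 -m crank '[[-1,0,0,-15,0],[-1,0,0,0,0],[-1,0,0,0,0]]' 40
python3 - <<'E'
from h import *
s=arm.state()
cv2.imwrite('pics/s5.png',viewer.snapshot('scene')[80:380,100:500])
print(s['clock'],s['tcp_pos'],np.degrees(yaw(s)),s['qpos'].round(3))
R=Ro.from_rotvec(s['tool_rot']).as_matrix()
print(R.T@(np.array([522,-347,330])-s['tcp_pos']))
E
```

```text
clock: 16.05
tcp_pos: [583.3, 3.5, 331.7]
tool_rot: [2.008, 2.416, 0.001]
wrist_force: [0.4, -0.5, -0.7]
finger_gap: 0.097
clock: 16.42
tcp_pos: [583.1, 3.6, 344.5]
tool_rot: [-2.007, -2.415, 0.001]
wrist_force: [0.0, -0.5, -0.5]
finger_gap: 0.1
16.425 [583.06963562   3.57193445 344.4737226 ] 100.5391462646184 [ 0.341  0.157 -0.013 -0.    -1.402 -1.728]
[-333.49207418 -124.14520398   14.51464948]
```

View pics/s5.png

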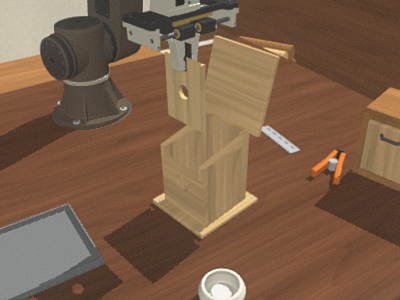

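The plate hangs upright in the gripper, clear of the house, and the roof is still open. I'll carry it to the tray and turn it square.

```bash
python3 -m crank '[[-1,-15,-5,0,0],[-1,-30,-11,0,0],[-1,-40,-15,0,0],[-1,-45,-17,0,0],[-1,-45,-17,0,0],[-1,-45,-17,0,0],[-1,-40,-15,0,0],[-1,-38,-14,0,0],[-1,-25,-9,0,0],[-1,-10,-4,0,0]]' 40
python3 -m crank '[[-1,0,0,0,-0.12],[-1,0,0,0,-0.16],[-1,0,0,4,-0.16],[-1,0,0,4,-0.16],[-1,0,0,4,-0.16],[-1,0,0,4,-0.16],[-1,0,0,4,-0.16],[-1,0,0,4,-0.16],[-1,0,0,4,-0.146],[-1,0,0,0,0]]' 40
python3 - <<'E'
from h import *
s=arm.state()
print(s['clock'],s['tcp_pos'],np.degrees(yaw(s)),s['finger_gap'])
R=Ro.from_rotvec(s['tool_rot']).as_matrix()
print(R.T@(np.array([522,-347,316])-s['tcp_pos']))
a=viewer.snapshot('scene'); b=viewer.snapshot('top'); cv2.imwrite('pics/st6.png',cv2.hconcat([a[100:440,0:380],b[100:440,240:620]]))
E
```

```text
clock: 17.73
tcp_pos: [521.4, -348.4, 344.4]
tool_rot: [-2.01, -2.413, 0.001]
wrist_force: [-0.2, 0.2, -0.2]
finger_gap: 0.103
clock: 18.98
tcp_pos: [522.1, -346.3, 316.7]
tool_rot: [-0.002, -3.141, -0.001]
wrist_force: [-0.0, -0.4, -1.2]
finger_gap: 0.099
18.975 [ 522.14914213 -346.25144521  316.72963008] 179.91659539993705 0.09875478409902066
[ 0.14734521 -0.74910343  0.72943206]
```

View pics/st6.png

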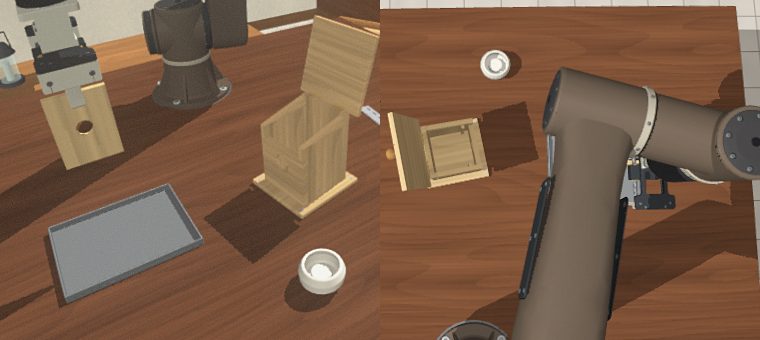

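The plate hangs over the tray with its hole facing the far edge; its corners in the left view are about (41,98), (103,82), (124,152) and (68,168). I'll check those for tilt, then settle.

```bash
python3 -m crank '[[-1,0,0,0,0],[-1,0,0,0,0],[-1,0,0,0,0],[-1,0,0,0,0]]' 40
python3 - <<'E'
from h import *
P=[]
for u in [(41,98),(103,82),(124,152),(68,168)]:
    o,v=ray('scene',(u[0],u[1]+100)); P.append(o+v*(526.5-o[0])/v[0])
P=np.array(P); print(P.round(0))
print('edge slopes deg', [np.degrees(np.arctan2((b-a)[2],abs((b-a)[1]))).round(1) for a,b in ((P[0],P[1]),(P[3],P[2]))], 'side lean', [np.degrees(np.arctan2((a-b)[1],(a-b)[2])).round(1) for a,b in ((P[0],P[3]),(P[1],P[2]))], 'bottom mid',P[2:].mean(0))
s=arm.state(); print(abs(s['dq']).max(), s['finger_gap'])
E
```

```text
clock: 19.58
tcp_pos: [522.4, -346.6, 317.3]
tool_rot: [-0.002, -3.142, -0.0]
wrist_force: [0.3, -0.0, 0.0]
finger_gap: 0.094
[[ 526. -393.  334.]
 [ 526. -299.  333.]
 [ 526. -298.  195.]
 [ 526. -392.  199.]]
edge slopes deg [np.float64(-0.7), np.float64(-2.9)] side lean [np.float64(-0.1), np.float64(-0.4)] bottom mid [ 526.5        -345.13731424  197.03874257]
0.0015507526884839637 0.09448118163722614
```

```bash
python3 -c "
from rig import workorder
print(workorder.finish_job())"
```

```text
the job is handed in; nothing more can be done
None
```

I swung the birdhouse roof back past upright by its knob until it stayed open. I then drew the entrance plate straight up out of its groove, carried it over the tray and turned it square. I handed the job in at about 19.6 s, with the gripper still holding the plate motionless.

- **Plate position:** the gripper's reading puts it within about 1 mm of the tray's measured centre. From the last picture, its lower edge is about 195 mm above the table.
- **Plate angle:** the last picture shows it upright within about 1° seen from the front; I did not measure its front-to-back lean. The gripper's yaw is within 0.1° of square to the far edge.
- **Grip:** 40 N set, with an opening of about 8–9 mm, which fits the 9 mm plate.
- **Scene:** the last pictures show the roof open and the tea light holder in place. The clamp was outside them and the gauge only partly in view. Both looked undisturbed in the picture after the plate came out, and the arm did not go near them afterwards.

One small disagreement: the slope I measured on the plate's lower edge was 2.9°, against 0.7° on the top edge. I put that down to picking corners by eye. There was also a sideways force of 3–5 N on the plate while gripping and starting the lift. It went away once I shifted the gripper about 1.3 mm and the plate was out of the groove.

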